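# Find the tired shock mount and push its tag down

### The arm

A 6-joint arm with a two-finger parallel gripper is mounted at the origin on the work surface. World frame = base frame: x ahead of the robot, y to its left, z up, the work surface at z = 0. Lengths are in m, angles in rad, forces in N, time in s.
With the tool pointing down it reaches from about 0.4 to 0.825 m from the base axis. Payload 7 kg.
Tool frame: the origin (TCP) lies midway between the tips of the shut fingers; the grasp point (between the pads) lies 19 mm behind it; z points along the fingers, y is the line along which they close (so a half turn about z gives the same grasp; the last joint's range is limited). The gripper opens to 88 mm and grips with 3 to 60 N. Pads are 19 mm wide; open, the fingers measure 130 mm over their backs; the gripper's body (78 mm by 193 mm) begins 47 mm behind the grasp point.
Start: joints at [-0.912, 0.359, 0.012, 0, -1.224, -0.288], TCP at [0.245, -0.629, 0.227] pointing down, gripper open.
Joint ranges: [-3.07, 3.07], [-1.43, 2.12], [-1.02, 1.25], [-3.03, 1.67], [-3.05, -0], [-3.03, 3.03]. Speed limits (rad/s): [2.39, 2.39, 3.01, 3.14, 3.14, 3.14].

### API

Orientations are given as [roll, pitch, yaw] about the fixed x, y, z axes, in that order (R = Rz(yaw) Ry(pitch) Rx(roll)).
In Python, from station import telemetry, eyes, ticket, recognise, trace gives the robot as it stands. The module is installed in compiled form; this text tells all that it offers.
- The arm moves only by the tool servo_tool, never from a script. Its argument "series" is a list that holds one entry, the list of rows, each a list of 4 numbers: the shift along the tool's x, y, z in mm, then the turn about the tool's z in rad. In form: [[[x, y, z, roll], ...]]. A call has exactly 10 rows; each row shifts and turns the commanded pose from where the row before left it, along the tool's axes as they then stand; what a row does not reach is not made up. A row lasts 1/12 s, in which the tool goes at most 41.7 mm and 7.16 degrees, less where a joint would pass 70% of its speed; a pose out of reach is approached as far as the arm can. A call is refused whole if a number of a shift passes 41.7 or a number of a turn 0.125, either way. A call with a gripper value outside its range is refused whole. "claw" is the gripper's target within -1 to 1 (shut at 1, half-way at 0, fully open at -1), set as the call begins (left out, the last holds). The fingers move at their own pace and stop on an object; "grip_force" is the grip in N (left out, the last holds). Time passes only in rows, so rows that do not move let the fingers close, or fill a call up. It gives the time, the measured TCP pose, the force, the opening and the grip force at its end, in the units of the state.
- telemetry.get_state(): the state, without advancing time (a new reading comes with each control period).
- eyes.grab_frame(name): name is "scene" or "top" or "wrist"; returns the picture (400x640x3 uint8, red, green, blue); there is no depth.
- eyes.calibration(name): a dict with "mtx" (3x3 intrinsics, pixels), "k1" (the pictures are not rectified: a ray, as slopes to the right and down, at radius r is drawn at 1 + k1 r^2 times it, then the intrinsics apply), "rvec" (rotation vector, rad) and "tvec" (3), from world to camera coordinates, as OpenCV has them. Camera axes: x right, y down, z forward; pixel columns grow to the right and rows downward; lengths in m; the calibration is good to about 2 mm. A picture is of the moment at which its call begins: read the wrist's pose just before it. calibration takes no time and is no camera call; for the wrist camera it gives the pose at the moment of the call.
- ticket.job_done(): hands the job in; it is judged then, once.
Trained networks look in the newest picture that a camera, given by its name, has taken for a name from the list of things; names that differ only in an ending like _2 or _b are one class to them, and where a whole thing is asked for, a point or a joint stands for the part that bears it (a point fixed in the world has none). Each returns a list of dicts, best first, with "conf" (0 to 1); they miss things now and then, are a little off and sometimes report something else, mostly with a low value. They report only what shows in the picture. A call takes as long as a camera call.
- recognise(camera, name): "position" ([x, y, z] in m, in world coordinates, good to about 4 mm: the middle of the surface that is visible of it).
- trace(camera, name): "mask" (400x640 bool, what is visible of it).
The state is a dict: "t": time; "q": joint angles; "qd": joint speeds; "joint_efforts": joint torques, N m; "eef_pos": TCP position; "ee_rot": TCP orientation; "force": force on the tool from outside, world axes, zero at the start; "moment": the same for the moment, N m; "width": finger opening in m; "gripper_force": force on a finger pad.
Only numpy, scipy, OpenCV 4.12 (cv2) and the standard library are available. Lean on these libraries where they do the work, as an engineer would, in place of code of your own. Each camera call takes 0.05 s, during which the arm holds its last target. There are 200 camera calls.

### The job

One of the three spring shock mounts on the rail has gone soft. With the fingertips press each black pad well in, going from the left mount to the middle to the right (as seen from the robot) and letting each spring back up, then push the white tag of the softest mount fully down. Leave the other two tags up, do not pull or lift anything, and leave the loose things on the bench and rail where they are.

Things in the scene. Friction and masses are not known exactly. Their poses are not given: they have to be found in the camera images.
- rail: Fixed aluminium plate, 160 (x) x 380 (y) x 12 mm high; origin: centre of its underside, y along the row. On it three like-looking shock mounts, 115 mm apart: left (y +115 mm), middle, right (y -115 mm), as seen from the robot. Each has a round black pad on a coil spring at the far (+x) side and, 62 mm nearer the robot, a grey block with an upright white tag in a slot.
- left_pad (a point): Centre of the top face of the left mount's pad as it stands unpressed, 78 mm above the bench (does not move with the pad). Pad: horizontal rubber disc 42 mm in diameter, 9 mm thick, moves straight down at most 14 mm on its spring. It springs back when released.
- left_tag (a point): Centre of the top edge of the left mount's tag at tag value 0, 62 mm above the bench (does not move with the tag). Tag: white plate 8 mm (rail x) x 26 mm (rail y), 20 mm proud of its block (30 x 44 mm, top 42 mm above the bench); slides straight down 14 mm against about 3 N of friction and stays where left; fully down, 6 mm still show.
- middle_pad (a point): Centre of the top face of the middle mount's pad as it stands unpressed, 78 mm above the bench (does not move with the pad). Pad: horizontal rubber disc 42 mm in diameter, 9 mm thick, moves straight down at most 14 mm on its spring. It springs back when released.
- middle_tag (a point): Centre of the top edge of the middle mount's tag at tag value 0, 62 mm above the bench (does not move with the tag). Tag: white plate 8 mm (rail x) x 26 mm (rail y), 20 mm proud of its block (30 x 44 mm, top 42 mm above the bench); slides straight down 14 mm against about 3 N of friction and stays where left; fully down, 6 mm still show.
- right_pad (a point): Centre of the top face of the right mount's pad as it stands unpressed, 78 mm above the bench (does not move with the pad). Pad: horizontal rubber disc 42 mm in diameter, 9 mm thick, moves straight down at most 14 mm on its spring. It springs back when released.
- right_tag (a point): Centre of the top edge of the right mount's tag at tag value 0, 62 mm above the bench (does not move with the tag). Tag: white plate 8 mm (rail x) x 26 mm (rail y), 20 mm proud of its block (30 x 44 mm, top 42 mm above the bench); slides straight down 14 mm against about 3 N of friction and stays where left; fully down, 6 mm still show.
- pad_k (a joint): How far the pad of mount k is pressed, m: 0 unpressed, 0.014 at its stop. The force rises steadily with depth from about 1 N; reaching the stop takes about 6 N on the softest mount, 12 N or more on the others. The mounts k, m and t are put in the left, middle and right places at random.
- tag_k (a joint): How far the tag of mount k is pushed down, m: starts at 0 to 0.003 (up), 0.014 fully down; pulled up it goes negative (to -0.006). Same mount as pad_k.
- pad_m (a joint): How far the pad of mount m is pressed, m: 0 unpressed, 0.014 at its stop. The force rises steadily with depth from about 1 N; reaching the stop takes about 6 N on the softest mount, 12 N or more on the others. The mounts k, m and t are put in the left, middle and right places at random.
- tag_m (a joint): How far the tag of mount m is pushed down, m: starts at 0 to 0.003 (up), 0.014 fully down; pulled up it goes negative (to -0.006). Same mount as pad_m.
- pad_t (a joint): How far the pad of mount t is pressed, m: 0 unpressed, 0.014 at its stop. The force rises steadily with depth from about 1 N; reaching the stop takes about 6 N on the softest mount, 12 N or more on the others. The mounts k, m and t are put in the left, middle and right places at random.
- tag_t (a joint): How far the tag of mount t is pushed down, m: starts at 0 to 0.003 (up), 0.014 fully down; pulled up it goes negative (to -0.006). Same mount as pad_t.
- standoff: Loose brass standoff standing on the rail in the gap between the left and middle mounts, 14 mm diameter, 32 mm tall; origin at its foot. Leave alone.
- collar: Loose steel collar lying on the rail in the gap between the middle and right mounts, 22 mm outer diameter, 12 mm high; origin at its underside. Leave alone.
- tape: Loose tape core, cardboard ring 72 mm across, 25 mm high, beyond the rail; origin at its underside. Leave alone.
- driver: Loose screwdriver, 170 mm long, lying to the right of the rail; origin under it. Leave alone.
- board: Loose green circuit board 90 x 160 x 6 mm with components up to 18 mm high, beyond the rail; origin at the centre of its underside. Leave alone.
- jar: Loose amber glass jar, 48 mm diameter, 60 mm high, to the left of the rail; origin at its underside. Leave alone.
- tweezers: Loose dark steel tweezers, 125 mm long, lying to the left of the rail; origin near its middle. Leave alone.

How it is judged:
On the way, in this order (a step that is already met when the one before it is completed fails the run):
1. the left pad is pressed down by more than 2 mm by the gripper above it (value of joint any of pad_k, pad_m, pad_t above 0.002 m and horizontal distance between the grasp point and left_pad below 0.057 m), for 0.1 s.
2. the middle pad is pressed down by more than 2 mm by the gripper above it (value of joint any of pad_k, pad_m, pad_t above 0.002 m and horizontal distance between the grasp point and middle_pad below 0.057 m), for 0.1 s.
3. the right pad is pressed down by more than 2 mm by the gripper above it (value of joint any of pad_k, pad_m, pad_t above 0.002 m and horizontal distance between the grasp point and right_pad below 0.057 m), for 0.1 s.
4. the softest mount's tag is pushed down by more than 11 of its 14 mm (value of joint tag_k above 0.011 m), for 0.1 s.
At the end, for the whole second after the job is handed in: The softest mount's tag is more than 11 mm down, the other two tags are less than 6 mm down and not pulled up by 3 mm, all pads have sprung back to within 1.5 mm, and the loose things are within 20 mm (standoff, collar) or 30 mm (the others) of where they began (value of joint tag_k above 0.011 m and value of joint tag_m between -0.003 and 0.006 m and value of joint tag_t between -0.003 and 0.006 m and value of joint each of pad_k, pad_m, pad_t below 0.0015 m and distance of each of standoff, collar from where it was at the start of the episode below 0.02 m and distance of each of tape, driver, board, jar, tweezers from where it was at the start of the episode below 0.03 m); the robot touches nothing.
It fails at once if the tag of a firmer mount is pushed down by more than 6 mm (value of joint any of tag_m, tag_t above 0.006 m).
It fails at once if a tag is pulled up by more than 3 mm (value of joint any of tag_k, tag_m, tag_t below -0.003 m).
It fails at once if a loose bystander is moved, lifted or carried (20 mm for the standoff and collar, 30 mm for the others) (distance of any of standoff, collar from where it was at the start of the episode above 0.02 m or distance of any of tape, driver, board, jar, tweezers from where it was at the start of the episode above 0.03 m).
It also fails if it takes over 45 s, if anything falls off the work surface, if the arm or the gripper's body presses on something with over 40 N, if the wrist force passes 120 N, or if a joint passes its speed limit or range.

## Working session

There is one attempt and no reset: what is moved stays moved. The work goes in short steps, Python scripts to look and compute and a tool call to move; the robot and the scene stay as the last step left them, time stands still between calls to the robot, and variables do not carry over. Pictures are saved under pics/ and viewed, at most 10 in all, crops included, and the job is handed in when it is done.

Besides the shell and the picture viewer there is one more tool, called after "Call:" as name(argument=value, ...), one argument or row to a line, values as JSON. servo_tool: Moves the arm, as the interface text tells. Its arguments: {"type":"object","properties":{"series":{"type":"array"},"claw":{"type":"number"},"grip_force":{"type":"number"}},"required":["series"]}

```bash
mkdir -p pics
python3 - <<'E'
from station import telemetry, eyes, recognise
import cv2
s=telemetry.get_state(); print({k:s[k] for k in("t","eef_pos","ee_rot","force","width")})
for c in("scene","top"):
    cv2.imwrite(f"pics/{c}0.png",eyes.grab_frame(c)[:,:,::-1])
    for n in("rail","left_pad","left_tag","pad_k","tag_k","standoff","collar"):
        try: print(c,n,[([round(x,3) for x in d["position"]],round(d["conf"],2)) for d in recognise(c,n)][:5])
        except Exception as e: print(c,n,e)
E
```

```text
{'t': 0.0, 'eef_pos': array([ 0.24439433, -0.62868783,  0.22562529]), 'ee_rot': array([ 3.13996931e+00, -1.23266397e-04, -2.77095046e+00]), 'force': array([-0.16428036, -0.30128331, -0.32537395]), 'width': 0.0875416941571754}
scene rail [([0.576, 0.076, 0.012], 0.7)]
scene left_pad [([0.576, 0.073, 0.009], 0.86)]
scene left_tag [([0.579, 0.073, 0.011], 0.92), ([0.664, 0.412, 0.05], 0.63)]
scene pad_k [([0.585, 0.036, 0.08], 0.73), ([0.618, 0.149, 0.073], 0.73), ([0.56, -0.071, 0.077], 0.56)]
scene tag_k [([0.496, -0.056, 0.056], 0.48)]
scene standoff []
scene collar [([0.559, -0.017, 0.023], 0.62), ([0.62, 0.151, 0.071], 0.54)]
top rail [([0.547, 0.042, 0.009], 0.77)]
top left_pad [([0.552, 0.041, 0.012], 0.73)]
top left_tag []
top pad_k [([0.555, -0.071, 0.078], 0.78), ([0.582, 0.041, 0.078], 0.69), ([0.61, 0.15, 0.082], 0.63)]
top tag_k [([0.546, 0.164, 0.056], 0.55)]
top standoff []
top collar []
```

View pics/top0.png

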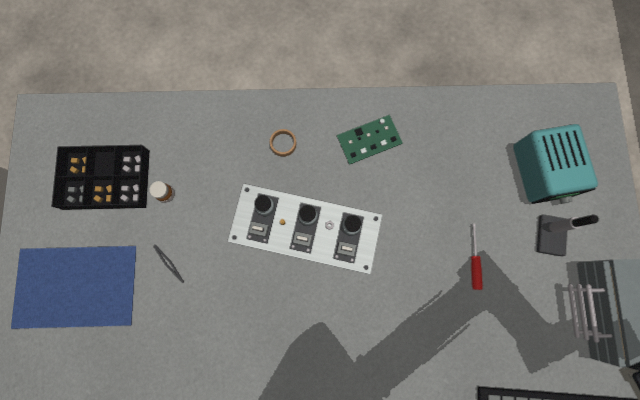

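View pics/scene0.png

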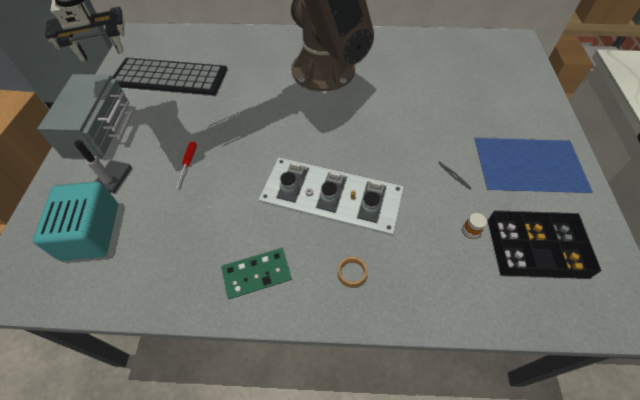

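The top picture shows the pads at about (263,203), (308,213) and (351,222), with the tags at about (259,229), (303,239) and (346,247). The standoff is at (282,222) and the collar at (329,226). The scene view agrees, and the pads are about 114 mm apart as they should be. Next I'll fit the rail pose and plan the approach.

```bash
cat > h.py <<'E'
import numpy as np, cv2
from scipy.optimize import least_squares
from station import telemetry, eyes, recognise, trace
PTS=np.array([[31,115,78],[31,0,78],[31,-115,78],[-31,115,62],[-31,0,62],[-31,-115,62]])/1e3
def unproj(cam_or_cal,uv,z):
    c=eyes.calibration(cam_or_cal) if isinstance(cam_or_cal,str) else cam_or_cal
    K=np.array(c["mtx"],float);R,_=cv2.Rodrigues(np.array(c["rvec"],float));t=np.array(c["tvec"],float).ravel()
    uv=np.array(uv,float).reshape(-1,1,2)
    n=cv2.undistortPoints(uv,K,np.array([c["k1"],0,0,0.])).reshape(-1,2)
    d=np.c_[n,np.ones(len(n))]@R; o=-R.T@t
    return o+d*((np.broadcast_to(z,len(n))-o[2])/d[:,2])[:,None]
def fit(P,W): # planar rigid fit: P rail pts (xy), W world (xy)
    f=lambda p:(np.c_[P[:,0]*np.cos(p[2])-P[:,1]*np.sin(p[2])+p[0],P[:,0]*np.sin(p[2])+P[:,1]*np.cos(p[2])+p[1]]-W).ravel()
    r=least_squares(f,[*W.mean(0),-.25]);return r.x,np.abs(r.fun).max()
def plan(goal,yaw,n): # rows (tool axes, mm) towards goal xyz, final tool yaw
    s=telemetry.get_state();p=np.array(s["eef_pos"]);y=s["ee_rot"][2]
    dy=(yaw-y+np.pi)%(2*np.pi)-np.pi; d=(np.array(goal)-p)*1e3/n
    for i in range(n):
        a=y+dy*i/n; print(np.round([np.cos(a)*d[0]+np.sin(a)*d[1],np.sin(a)*d[0]-np.cos(a)*d[1],-d[2],-dy/n],3).tolist())
E
python3 - <<'E'
from h import *
px=[(263,203),(308,213),(351,222),(259,229),(303,239),(346,247)]
W=unproj("top",px,PTS[:,2]);print(W.round(3)); x,e=fit(PTS[:,:2],W[:,:2]);print("rail",x.round(4),e)
m=W[1]
plan([m[0]-.03,m[1],.26],-np.pi+x[2],20)
s=telemetry.get_state();c=eyes.calibration("wrist");R,_=cv2.Rodrigues(np.array(c["rvec"],float))
print("wristcam",-R.T@np.ravel(c["tvec"]),R[2],c["mtx"][0],s["eef_pos"])
E
```

```text
[[ 0.61   0.15   0.078]
 [ 0.582  0.039  0.078]
 [ 0.557 -0.067  0.078]
 [ 0.547  0.162  0.062]
 [ 0.52   0.053  0.062]
 [ 0.497 -0.053  0.062]]
rail [ 0.5523  0.0472 -0.2316] 0.005011991042223898
[-26.438, 25.549, -1.671, 0.03]
[-25.656, 26.333, -1.671, 0.03]
[-24.852, 27.094, -1.671, 0.03]
[-24.024, 27.83, -1.671, 0.03]
[-23.176, 28.541, -1.671, 0.03]
[-22.305, 29.226, -1.671, 0.03]
[-21.415, 29.884, -1.671, 0.03]
[-20.506, 30.516, -1.671, 0.03]
[-19.577, 31.119, -1.671, 0.03]
[-18.631, 31.695, -1.671, 0.03]
[-17.668, 32.242, -1.671, 0.03]
[-16.689, 32.759, -1.671, 0.03]
[-15.695, 33.247, -1.671, 0.03]
[-14.687, 33.704, -1.671, 0.03]
[-13.665, 34.131, -1.671, 0.03]
[-12.631, 34.527, -1.671, 0.03]
[-11.586, 34.892, -1.671, 0.03]
[-10.53, 35.225, -1.671, 0.03]
[-9.464, 35.526, -1.671, 0.03]
[-8.39, 35.795, -1.671, 0.03]
wristcam [ 0.17222183 -0.65733851  0.38480678] [ 0.26537933  0.1020052  -0.95873289] [313.56388323   0.         323.1934229 ] [ 0.24457419 -0.6290875   0.22658865]
```

Call:
servo_tool(
  series=[
    [[-26.4, 25.5, -1.7, 0.03], [-25.7, 26.3, -1.7, 0.03], [-24.9, 27.1, -1.7, 0.03], [-24, 27.8, -1.7, 0.03], [-23.2, 28.5, -1.7, 0.03], [-22.3, 29.2, -1.7, 0.03], [-21.4, 29.9, -1.7, 0.03], [-20.5, 30.5, -1.7, 0.03], [-19.6, 31.1, -1.7, 0.03], [-18.6, 31.7, -1.7, 0.03]],
  ],
  claw=1,
  grip_force=20,
)

```text
t: 1.63
eef_pos: [0.3987, -0.2936, 0.244]
ee_rot: [-3.141, 0.001, -3.072]
force: [1.1, -1.5, 0.2]
width: 0.0266
gripper_force: 0.0
```

Call:
servo_tool(
  series=[
    [[-17.7, 32.2, -1.7, 0.03], [-16.7, 32.8, -1.7, 0.03], [-15.7, 33.2, -1.7, 0.03], [-14.7, 33.7, -1.7, 0.03], [-13.7, 34.1, -1.7, 0.03], [-12.6, 34.5, -1.7, 0.03], [-11.6, 34.9, -1.7, 0.03], [-10.5, 35.2, -1.7, 0.03], [-9.5, 35.5, -1.7, 0.03], [-8.4, 35.8, -1.7, 0.03]],
  ],
)

```text
t: 2.47
eef_pos: [0.5521, 0.0407, 0.261]
ee_rot: [3.141, 0.001, 2.911]
force: [1.4, -0.5, -0.1]
width: 0.0006
gripper_force: 0.0
```

Run:
```python
from h import *
import json,pickle
eyes.grab_frame("wrist")
s=telemetry.get_state();c=eyes.calibration("wrist");im=eyes.grab_frame("wrist");print(s["t"],s["eef_pos"],s["ee_rot"],s["force"],s["width"],s["qd"].round(2))
pickle.dump(c,open("wc.pkl","wb"));cv2.imwrite("pics/w1.png",im[:,:,::-1])
for n in("pad_k","tag_k"): print(n,[(np.round(d["position"],3).tolist(),round(d["conf"],2)) for d in recognise("wrist",n)][:4])
```

```text
2.5167 [0.55505365 0.04498085 0.26076952] [3.14024978e+00 1.85520071e-03 2.91071212e+00] [4.70558831 3.0575884  1.87704298] 0.000544683449139457 [-0.05 -0.02 -0.06 -0.    0.01  0.17]
pad_k [([0.61, 0.145, 0.082], 0.78), ([0.581, 0.04, 0.079], 0.77), ([0.544, 0.051, 0.011], 0.69), ([0.557, -0.07, 0.07], 0.58)]
tag_k [([0.492, -0.059, 0.059], 0.7), ([0.522, 0.055, 0.058], 0.52), ([0.554, 0.163, 0.061], 0.46)]
```

View pics/w1.png

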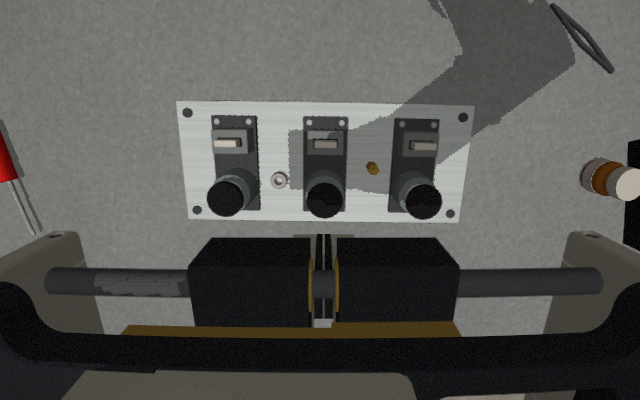

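The wrist view is upside down, with the robot's side at the top. The pad faces are at about (230,195) for the right, (325,200) for the middle and (422,201) for the left. The tag tops are at about (228,142), (325,143) and (424,145).

Run:
```python
from h import *
import pickle
c=pickle.load(open("wc.pkl","rb"))
px=[(422,201),(325,200),(230,195),(424,145),(325,143),(228,142)]
W=unproj(c,px,PTS[:,2]);print(W.round(3))
for nm,PP,WW in(("wrist",PTS,W),("net",PTS,np.array([[.610,.1475],[.581,.040],[.557,-.0705],[.551,.1635],[.522,.055],[.493,-.058]]))):
    x,e=fit(PP[:,:2],WW[:,:2]);print(nm,x.round(4),e)
    a=x[2];Rm=np.array([[np.cos(a),-np.sin(a)],[np.sin(a),np.cos(a)]]);print((PTS[:,:2]@Rm.T+x[:2]).round(4).tolist())
g=np.array([.6115,.150]);plan([*g,.11],-np.pi+x[2],10)
```

```text
[[ 0.609  0.148  0.078]
 [ 0.582  0.04   0.078]
 [ 0.551 -0.064  0.078]
 [ 0.549  0.164  0.062]
 [ 0.521  0.054  0.062]
 [ 0.494 -0.052  0.062]]
wrist [ 0.551   0.0484 -0.2527] 0.007020365942733572
[[0.6097, 0.152], [0.581, 0.0407], [0.5522, -0.0707], [0.5497, 0.1675], [0.521, 0.0562], [0.4922, -0.0552]]
net [ 0.5523  0.0463 -0.2461] 0.0027323125224561207
[[0.6104, 0.1502], [0.5824, 0.0387], [0.5544, -0.0728], [0.5503, 0.1653], [0.5223, 0.0538], [0.4942, -0.0577]]
[-3.344, 12.094, 15.018, 0.002]
[-3.321, 12.1, 15.018, 0.002]
[-3.298, 12.106, 15.018, 0.002]
[-3.275, 12.112, 15.018, 0.002]
[-3.252, 12.119, 15.018, 0.002]
[-3.229, 12.125, 15.018, 0.002]
[-3.206, 12.131, 15.018, 0.002]
[-3.183, 12.137, 15.018, 0.002]
[-3.16, 12.143, 15.018, 0.002]
[-3.137, 12.149, 15.018, 0.002]
```

Call:
servo_tool(
  series=[
    [[-3.7, 14, 17, 0.002], [-3.7, 14, 17, 0.002], [-3.7, 14, 17, 0.002], [-3.7, 14, 17, 0.002], [-3.7, 14, 17, 0.002], [-3.7, 14, 17, 0.002], [-3.7, 14, 17, 0.002], [-3.5, 13, 17, 0.002], [-3.3, 11, 15, 0.002], [0, 0, 0, 0]],
  ],
)

```text
t: 3.5
eef_pos: [0.6111, 0.1491, 0.1063]
ee_rot: [-3.139, -0.003, 2.894]
force: [-0.4, -0.3, -0.1]
width: 0.0005
gripper_force: 0.0
```

Call:
servo_tool(
  series=[
    [[0, 0, 0, 0], [0, 0, 0, 0], [0, 0, 0, 0], [0, 0, 0, 0], [0, 0, 0, 0], [0, 0, 0, 0], [0, 0, 0, 0], [0, 0, 0, 0], [0, 0, 0, 0], [0, 0, 0, 0]],
  ],
)

```text
t: 4.33
eef_pos: [0.612, 0.1497, 0.1096]
ee_rot: [3.142, 0.0, 2.894]
force: [-0.2, 0.1, 0.8]
width: 0.0004
gripper_force: 0.0
```

Call:
servo_tool(
  series=[
    [[0, 0, 10, 0], [0, 0, 10, 0], [0, 0, 7, 0], [0, 0, 5, 0], [0, 0, 4, 0], [0, 0, 3, 0], [0, 0, 2, 0], [0, 0, 0, 0], [0, 0, 0, 0], [0, 0, 0, 0]],
  ],
)

```text
t: 5.17
eef_pos: [0.6113, 0.1493, 0.0692]
ee_rot: [-3.141, -0.001, 2.895]
force: [-5.9, 0.0, 11.1]
width: 0.0005
gripper_force: 5.5
```

```bash
cat > f.py <<'E'
from h import *
F=[];Z=[]
for i in range(10):
    eyes.grab_frame("wrist");s=telemetry.get_state();F.append(s["force"]);Z.append(s["eef_pos"])
print(s["t"],np.mean(F,0).round(2),np.std(F,0).round(2),np.mean(Z,0).round(4),np.std(Z,0).round(4))
E
python3 f.py
```

```text
5.6667 [-6.7  -0.41 11.06] [0.43 0.69 0.49] [0.6112 0.1493 0.0692] [0. 0. 0.]
```

Call:
servo_tool(
  series=[
    [[0, 0, -13, 0], [0, 0, -14, 0], [0, 0, -14, 0], [0, -25, 0, 0], [0, -30, 0, 0], [0, -30, 0, 0], [0, -20, 0, 0], [0, -10, 0, 0], [0, 0, 0, 0], [0, 0, 0, 0]],
  ],
)

```text
t: 6.5
eef_pos: [0.5842, 0.038, 0.1096]
ee_rot: [3.141, 0.0, 2.894]
force: [0.6, 0.7, -1.0]
width: 0.0005
gripper_force: 0.0
```

Call:
servo_tool(
  series=[
    [[0, 0, 10, 0], [0, 0, 10, 0], [0, 0, 7, 0], [0, 0, 5, 0], [0, 0, 4, 0], [0, 0, 3, 0], [0, 0, 2, 0], [0, 0, 0, 0], [0, 0, 0, 0], [0, 0, 0, 0]],
  ],
)

```text
t: 7.33
eef_pos: [0.5833, 0.0386, 0.0689]
ee_rot: [-3.142, -0.001, 2.895]
force: [-6.5, 3.9, 8.3]
width: 0.0005
gripper_force: 4.2
```

```bash
python3 f.py
```

```text
7.8333 [-5.77  3.46  8.46] [0.41 0.46 0.69] [0.5833 0.0386 0.0689] [0. 0. 0.]
```

Call:
servo_tool(
  series=[
    [[0, 0, -13, 0], [0, 0, -14, 0], [0, 0, -14, 0], [0, -25, 0, 0], [0, -30, 0, 0], [0, -30, 0, 0], [0, -20, 0, 0], [0, -10, 0, 0], [0, 0, 0, 0], [0, 0, 0, 0]],
  ],
)

```text
t: 8.67
eef_pos: [0.556, -0.0735, 0.1095]
ee_rot: [3.142, 0.0, 2.893]
force: [0.6, -0.3, -0.5]
width: -0.0
gripper_force: 0.0
```

Call:
servo_tool(
  series=[
    [[0, 0, 10, 0], [0, 0, 10, 0], [0, 0, 7, 0], [0, 0, 5, 0], [0, 0, 4, 0], [0, 0, 3, 0], [0, 0, 2, 0], [0, 0, 0, 0], [0, 0, 0, 0], [0, 0, 0, 0]],
  ],
)

```text
t: 9.5
eef_pos: [0.5558, -0.0733, 0.0689]
ee_rot: [3.141, 0.0, 2.894]
force: [-3.1, 1.5, 3.8]
width: 0.0006
gripper_force: 2.1
```

```bash
python3 f.py
```

```text
10.0 [-2.43  2.23  4.31] [0.44 0.37 0.41] [ 0.5559 -0.0733  0.0688] [0.     0.     0.0001]
```

Held at about 9 mm, the pads push back with 11.1 N (left), 8.5 N (middle) and 4.3 N (right), so the right mount is the softest. Next I'll go to its tag, near (0.493, -0.057).

Call:
servo_tool(
  series=[
    [[0, 0, -13, 0], [0, 0, -14, 0], [0, 0, -14, 0], [15, 0.5, 0, 0], [20, 0.5, 0, 0], [18, 0, 0, 0], [12, 0, 0, 0], [0, 0, 15, 0], [0, 0, 10, 0], [0, 0, 0, 0]],
  ],
)

```text
t: 10.83
eef_pos: [0.492, -0.0567, 0.0827]
ee_rot: [-3.14, -0.002, 2.894]
force: [-0.5, -0.3, -1.5]
width: 0.0004
gripper_force: 0.0
```

Run:
```python
from h import *
s=telemetry.get_state();c=eyes.calibration("wrist");im=eyes.grab_frame("wrist");print(s["t"],s["eef_pos"],s["force"])
cv2.imwrite("pics/w2.png",im[:,:,::-1])
```

```text
10.8333 [ 0.49199629 -0.05665301  0.08271756] [-0.4690143  -0.33778609 -1.4871207 ]
```

View pics/w2.png

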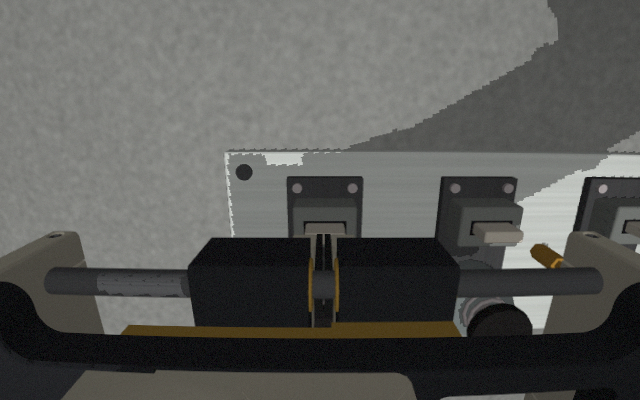

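The right tag is at about (325,228), just behind the fingertips at (323,236) and centred sideways. It's in line, so I'll press.

Call:
servo_tool(
  series=[
    [[0, 0, 10, 0], [0, 0, 7, 0], [0, 0, 5, 0], [0, 0, 4, 0], [0, 0, 4, 0], [0, 0, 4, 0], [0, 0, 2, 0], [0, 0, 0, 0], [0, 0, 0, 0], [0, 0, 0, 0]],
  ],
)

```text
t: 11.72
eef_pos: [0.4931, -0.0564, 0.0485]
ee_rot: [3.141, 0.0, 2.894]
force: [-0.4, 0.8, -1.7]
width: 0.0005
gripper_force: 0.0
```

No force shows on the hold, so I'll go up to the stop and read it there.

Call:
servo_tool(
  series=[
    [[0, 0, 0.5, 0], [0, 0, 0.5, 0], [0, 0, 0.5, 0], [0, 0, 0, 0], [0, 0, 0, 0], [0, 0, 0, 0], [0, 0, 0, 0], [0, 0, 0, 0], [0, 0, 0, 0], [0, 0, 0, 0]],
  ],
)

```text
t: 12.55
eef_pos: [0.4933, -0.0564, 0.0481]
ee_rot: [3.141, 0.001, 2.895]
force: [-4.2, 1.2, 12.6]
width: 0.0003
gripper_force: 6.2
```

```bash
python3 f.py
python3 - <<'E'
from h import *
cv2.imwrite("pics/w3.png",eyes.grab_frame("wrist")[:,:,::-1])
E
```

```text
13.05 [-4.28  1.09 12.52] [0.25 0.5  0.52] [ 0.4933 -0.0564  0.0481] [0. 0. 0.]
```

View pics/w3.png

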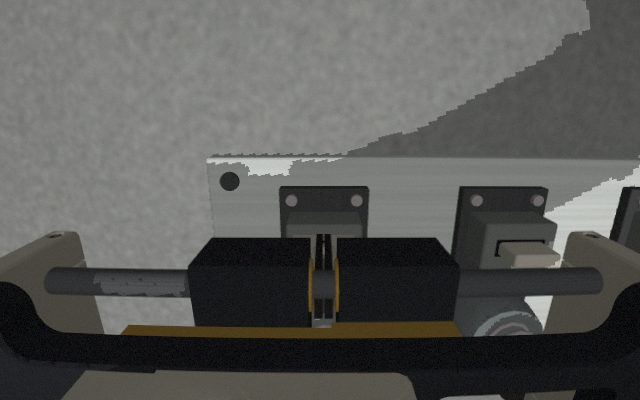

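The fingers met a stop at 48.1 mm with 12.5 N, which matches the fully-down tag height of 48 mm. In the picture the tag is hidden behind the fingertips at about (323,240). I'll retract and check.

Call:
servo_tool(
  series=[
    [[0, 0, -10, 0], [0, 0, -20, 0], [0, 0, -30, 0], [0, 0, -30, 0], [0, 0, -30, 0], [0, 0, -30, 0], [0, 0, -20, 0], [0, 0, 0, 0], [0, 0, 0, 0], [0, 0, 0, 0]],
  ],
)

```text
t: 13.93
eef_pos: [0.4925, -0.0564, 0.2165]
ee_rot: [3.141, -0.001, 2.894]
force: [0.3, 0.1, 0.3]
width: 0.0005
gripper_force: 0.0
```

Run:
```python
from h import *
im=eyes.grab_frame("wrist");s=telemetry.get_state();print(s["t"],s["eef_pos"],s["force"])
cv2.imwrite("pics/w4.png",im[60:260,150:550,::-1].repeat(2,0).repeat(2,1))
```

```text
13.9833 [ 0.49229502 -0.05650109  0.21603296] [ 0.31545054  0.41753616 -0.38126005]
```

View pics/w4.png

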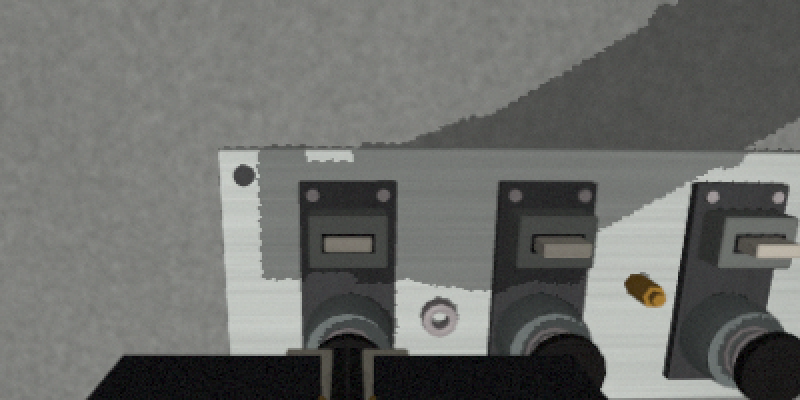

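In this crop the right tag at (348,243) sits low in its slot. The middle tag (563,247) and left tag (775,250) still stand proud. The standoff at (645,290) and the collar at (440,317) are still standing and lying in their gaps.

```bash
python3 -c "
from station import ticket; print(ticket.job_done())"
```

```text
the job is handed in; nothing more can be done
None
```

I pressed the pads left, middle, right; the right mount was softest (4.3 N at about 9 mm, against 11.1 N left and 8.5 N middle), so I pushed its tag fully down, left the other two up, and handed the job in; no verdict was returned.

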